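# Swap a charged camera battery for a flat one in the two-bay charger

## Task

One of the two batteries in the charger is full (four green gauge segments): push the blue release key in front of its bay all the way down so that it pops up, lift it out and lay it flat, gauge up, on the floor of the yellow tray without dropping it. Then fit the flat battery with the red tape into the emptied bay, its brass contacts at the end away from the keys, and press it down until it is fully home and flush with the charger's top. Leave the battery that is still charging (amber gauge) seated where it is, and do not shift or knock over the other things on the table.

Things in the scene. Friction and masses are not known exactly. Their poses are not given: they have to be found in the camera images.
- charger: Slate-grey two-bay charger, 150 x 160 x 46 mm (x, y, z), fixed to the table; place and yaw vary. Origin: centre of its underside, z up; blue release keys at its -x end, bay contacts at its +x end. Flat top at 46 mm. Two bays side by side along y, each 73 x 43 mm (x, y), 30 mm deep, mouths chamfered 3 mm. A seated battery is flush with the top and cannot be gripped.
- bay_left (a point): Centre of the floor of the +y bay, at (22, 32, 16) mm from the charger's origin, same axes; a seated battery's origin is here. Sprung rails in the long walls stand 3 mm in: a battery lowered in rests on them 13 to 15 mm proud of the top; 6 to 12 N straight down on the middle of its top pushes it past them, then about 3 N slides it home, and it stays.
- bay_right (a point): The same for the -y bay, at (22, -32, 16) mm.
- key_left (a joint): Release key of the +y bay: 0 up, 0.014 m fully down; 2.5 N to start, about 12 N in all when lifting a battery. Fully down it raises its bay's battery until the rails snap in under it; let go, the key springs up and the battery stays on the rails, about 15 mm proud, to be gripped by its upper part across its width.
- key_right (a joint): The same for the -y bay.
- key_left_top (a point): Centre of the top of the blue key cap of the +y bay, 24 x 30 mm (x, y), 48 mm from the charger's origin towards -x, in line with its bay; 17 mm above the charger's top when up, 3 mm when fully down.
- key_right_top (a point): The same for the -y bay's key.
- pack_full: The full battery, four green gauge segments; seated flush at the start in one of the two bays (which one varies), contacts at the charger's +x end. 70 x 40 x 30 mm (length, width, height), about 0.18 kg, black. Origin: centre of its underside. +x: towards the end with three brass contacts; z up. Gauge on the top at the -x end.
- pack_charging: The battery still charging, two amber and two dark segments, seated in the other bay; it stays there. 70 x 40 x 30 mm (length, width, height), about 0.18 kg, black. Origin: centre of its underside. +x: towards the end with three brass contacts; z up. Gauge on the top at the -x end.
- pack_flat: The flat battery, one red segment and a band of red tape; lies on the table to the left or right of the charger, yaw within 1.9 rad of world x. Marker, lens and tape lie round it, 25 mm or more off its long sides. 70 x 40 x 30 mm (length, width, height), about 0.18 kg, black. Origin: centre of its underside. +x: towards the end with three brass contacts; z up. Gauge on the top at the -x end.
- pack_flat_contacts (a point): Middle of the top edge of the flat battery's contact end: 35 mm from its origin along x, 30 mm up.
- tray: Shallow open yellow tray, outside 140 x 180 x 24 mm (x, y, z), walls and floor 4 mm, fixed to the table on the other side of the charger from the flat battery; yaw varies. Origin: centre of its underside. A spare battery lies in its +y half; its -y half is free.
- pack_spare: A charged spare battery (four green segments) in the +y half of the tray, roughly along the tray's x. It stays in the tray. 70 x 40 x 30 mm (length, width, height), about 0.18 kg, black. Origin: centre of its underside. +x: towards the end with three brass contacts; z up. Gauge on the top at the -x end.
- measuring_cup: Clear plastic measuring cup with red marks, 80 mm across the rim, 160 mm high, standing close behind the charger's +y bay, about 125 mm from the charger's origin in x and 92 mm in y. Origin: centre of its foot. Bystander.
- torch: Black hand torch standing on its head, 42 mm across, 131 mm high, close behind the charger's -y bay, about 115 mm from the charger's origin in x and -92 mm in y. Origin: centre of its foot. Bystander.
- marker: White and red marker pen lying parallel to the flat battery, 134 mm long, 18 mm thick, about 65 mm from it on its +y side. Origin: middle of its underside, x along it. Bystander.
- lens: Dark metal camera lens standing, 36 mm across, 42 mm high, near the contact end of the flat battery. Origin: centre of its foot. Bystander.
- tape: Roll of green tape lying flat, 60 mm across, 19 mm high, about 85 mm from the flat battery on its -y side. Origin: centre of its underside. Bystander.
- screwdriver: Orange screwdriver lying along the tray's -x side, just outside it, 170 mm long, lower than 40 mm. Bystander.

How it is judged:
By the outcome, as a careful person would: the job done as asked, in the order asked, and still so for the second after the job is handed in, with the robot touching nothing.
It also fails if it takes over 67 s, if anything falls off the work surface, if the arm or the gripper's body presses on something with over 40 N, if the wrist force passes 120 N, or if a joint passes its speed limit or range.

## Robot

A 6-joint arm with a two-finger parallel gripper is mounted at the origin on the work surface. World frame = base frame: x ahead of the robot, y to its left, z up, the work surface at z = 0. Lengths are in m, angles in rad, forces in N, time in s.
With the tool pointing down it reaches from about 0.225 to 0.875 m from the base axis. Payload 3.4 kg.
Tool frame: the origin (TCP) lies at the very end of the fingers, on their centre line; the grasp point (between the pads) lies 19 mm behind it; z points along the fingers, y is the direction in which the jaws open and shut (so a half turn about z gives the same grasp; the last joint's range is limited). The gripper opens to 85 mm and grips with 20 to 120 N. Pads are 22 mm wide; open, the fingers measure 114 mm over their backs; the gripper's body (76 mm by 85 mm) begins 54 mm behind the grasp point. The pads swing forward as they close: fully open they stand 13 mm farther back than shut.
Start: joints at [1.218, 0.276, 1.505, -0, 1.361, -0.121], TCP at [0.132, 0.56, 0.231] pointing down, gripper open.
Joint ranges: [-2.89, 2.89], [-0.75, 2.08], [0.22, 2.7], [-1.18, 4.32], [0.11, 2.71], [-2.7, 2.7]. Speed limits (rad/s): [2.57, 2.57, 3.14, 3.14, 3.14, 3.14].

## Interface

Orientations are given as a unit quaternion [w, x, y, z].
In Python, from rig import get_state, get_image, calibration, sign_off gives the robot as it stands. The module is installed in compiled form; this text tells all that it offers.
- The arm moves only by the tool drive_tool, never from a script. Its argument "targets" is one flat list of numbers, 7 for each row, row after row: the turn, a rotation vector about the tool's x, y, z in degrees, then the shift along the tool's x, y, z in mm, then the opening, from 0 (shut) to 1 (fully open). In form: [wx, wy, wz, tx, ty, tz, fingers, wx, wy, wz, tx, ty, tz, fingers, ...]. A call has 1 to 12 rows; each row shifts and turns the commanded pose from where the row before left it, along the tool's axes as they then stand; what a row does not reach is not made up. A row lasts 1/8 s, in which the tool goes at most 62.5 mm and 10.7 degrees, less where a joint would pass 70% of its speed; a pose out of reach is approached as far as the arm can. A call is refused whole if a number of a shift passes 62.5 or a number of a turn 10.7, either way. A call with a gripper value outside its range is refused whole. The fingers move at their own pace and stop on an object; "grip_force" is the grip in N (left out, the last holds). Time passes only in rows, so rows that do not move let the fingers close. It gives the time, the measured TCP pose, the force and the opening at its end, in the units of the state.
- get_state(): the state, without advancing time (a new reading comes with each control period).
- get_image(name): name is "scene" or "top"; returns the picture (384x512x3 uint8, red, green, blue); there is no depth.
- calibration(name): a dict with "mtx" (3x3 intrinsics, pixels), "distortion" ([k1, k2, p1, p2, k3] as OpenCV has them; the pictures are not rectified), "world_to_cam" (4x4, takes a point from world to camera coordinates). Camera axes: x right, y down, z forward; pixel columns grow to the right and rows downward; lengths in m; the calibration is good to about 2 mm. A picture is of the moment at which its call begins. calibration takes no time and is no camera call.
- sign_off(): hands the job in, once; it reports no verdict.
The state is a dict: "clock": time; "qpos": joint angles; "qd": joint speeds; "effort": joint torques, N m; "position": TCP position; "ee_rot": TCP orientation; "contact_force": force on the tool from outside, world axes, zero at the start; "moment": the same for the moment, N m; "width": finger opening in m.
Only numpy, scipy, OpenCV 4.12 (cv2) and the standard library are available. Lean on these libraries where they do the work, as an engineer would, in place of code of your own. Each camera call takes 0.05 s, during which the arm holds its last target.

## Working session

There is one attempt and no reset: what is moved stays moved. The work goes in short steps, Python scripts to look and compute and a tool call to move; the robot and the scene stay as the last step left them, time stands still between calls to the robot, and variables do not carry over. Pictures are saved under pics/ and viewed, and the job is handed in when it is done.

Besides the shell and the picture viewer there is one more tool, called after "Call:" as name(argument=value, ...) on one line, values as JSON. drive_tool: Moves the arm, as the interface text tells. Its arguments: {"type":"object","properties":{"targets":{"type":"array"},"grip_force":{"type":"number"}},"required":["targets"]}

```bash
mkdir -p pics; ls
python3 - <<'E'
from rig import *
import cv2
s=get_state();print(s)
for n in("scene","top"):
    im=get_image(n);cv2.imwrite(f"pics/{n}0.png",im[:,:,::-1]);c=calibration(n);print(n,c)
E
```

```text
pics
{'clock': 0.0, 'qpos': array([ 1.21803403e+00,  2.76611417e-01,  1.50613345e+00,  1.40746167e-06,
        1.36069027e+00, -1.21019948e-01]), 'qd': array([-7.10321737e-04, -2.96056060e-04, -3.19162519e-06,  9.35283166e-05,
       -1.52959406e-04, -2.71939390e-03]), 'effort': array([ 1.17268151e-03, -4.16775942e+01, -2.45797867e+01, -2.74783397e-04,
        1.11589683e-02, -8.48884909e-07]), 'position': array([0.13189597, 0.55913004, 0.23043022]), 'ee_rot': array([-2.16867740e-04,  1.15612160e-01,  9.93294005e-01, -8.95353102e-04]), 'contact_force': array([-0.01156092, -0.34316142, -0.72683619]), 'moment': array([-0.01413474, -0.01901001,  0.0131332 ]), 'width': 0.08550179934133038}
scene {'mtx': array([[380.08866084,   0.        , 253.96419167],
       [  0.        , 380.08866084, 187.96748543],
       [  0.        ,   0.        ,   1.        ]]), 'distortion': array([-0.02241124,  0.        ,  0.        ,  0.        ,  0.        ]), 'world_to_cam': array([[ 0.75769974,  0.6525362 , -0.00936019, -0.4315344 ],
       [ 0.38567133, -0.45930471, -0.80018548, -0.1614504 ],
       [-0.52644918,  0.60269037, -0.59967956,  1.35540905],
       [ 0.        ,  0.        ,  0.        ,  1.        ]])}
top {'mtx': array([[437.24388462,   0.        , 263.29711072],
       [  0.        , 437.24388462, 187.67867328],
       [  0.        ,   0.        ,   1.        ]]), 'distortion': array([-0.0639994,  0.       ,  0.       ,  0.       ,  0.       ]), 'world_to_cam': array([[-0.01624278, -0.99985264, -0.00555604,  0.02440944],
       [-0.9831203 ,  0.01698325, -0.18217037,  0.58343092],
       [ 0.18223788,  0.00250331, -0.98325128,  1.07580892],
       [ 0.        ,  0.        ,  0.        ,  1.        ]])}
```

View pics/scene0.png

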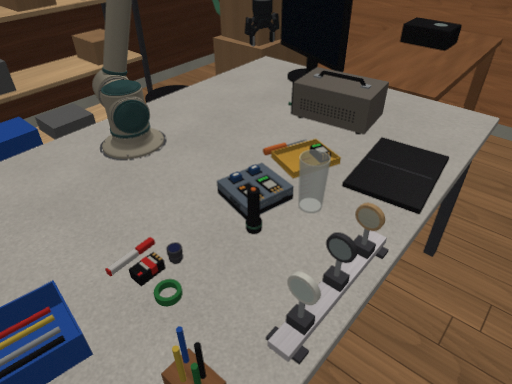

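View pics/top0.png

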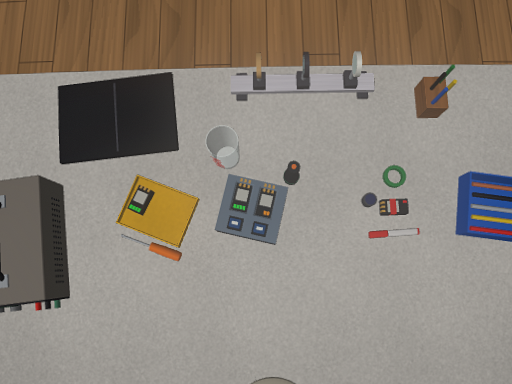

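The full battery is in the left (+y) bay, near (243,197). The amber one is at (266,202), the flat battery at (393,207) and the tray at (158,211). I'll zoom in on these next.

```bash
cat > h.py <<'E'
import numpy as np, cv2
from rig import *
def pix2w(n,uv,z):
    c=calibration(n);uv=np.array(uv,float).reshape(-1,1,2)
    p=cv2.undistortPoints(uv,c['mtx'],c['distortion']).reshape(-1,2)
    T=c['world_to_cam'];R=T[:3,:3];t=T[:3,3];o=-R.T@t
    d=np.c_[p,np.ones(len(p))]@R
    return o+d*((z-o[2])/d[:,2])[:,None]
def w2pix(n,P):
    c=calibration(n);T=c['world_to_cam']
    r,_=cv2.Rodrigues(T[:3,:3]);return cv2.projectPoints(np.array(P,float).reshape(-1,1,3),r,T[:3,3],c['mtx'],c['distortion'])[0].reshape(-1,2)
def shot(n,name):
    im=get_image(n)[:,:,::-1].copy();cv2.imwrite(f'pics/{name}.png',im);return im
def crop(im,name,x0,y0,x1,y1,s):
    c=cv2.resize(im[y0:y1,x0:x1],None,fx=s,fy=s,interpolation=cv2.INTER_CUBIC)
    for x in range((x0+9)//10*10,x1,10):
        cv2.line(c,(int((x-x0+.5)*s),0),(int((x-x0+.5)*s),6),(255,0,255),1);
        if x%20==0: cv2.putText(c,str(x),(int((x-x0)*s),18),0,.4,(255,0,255),1)
    for y in range((y0+9)//10*10,y1,10):
        cv2.line(c,(0,int((y-y0+.5)*s)),(6,int((y-y0+.5)*s)),(255,0,255),1)
        cv2.putText(c,str(y),(8,int((y-y0+.5)*s)+4),0,.4,(255,0,255),1)
    cv2.imwrite(f'pics/{name}.png',c)
E
python3 - <<'E'
from h import *
im=cv2.imread('pics/top0.png')
crop(im,'c1',205,160,305,250,8)
crop(im,'c2',105,165,215,270,6)
crop(im,'c3',350,155,430,245,6)
E
```

```text
(no output)
```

View pics/c1.png

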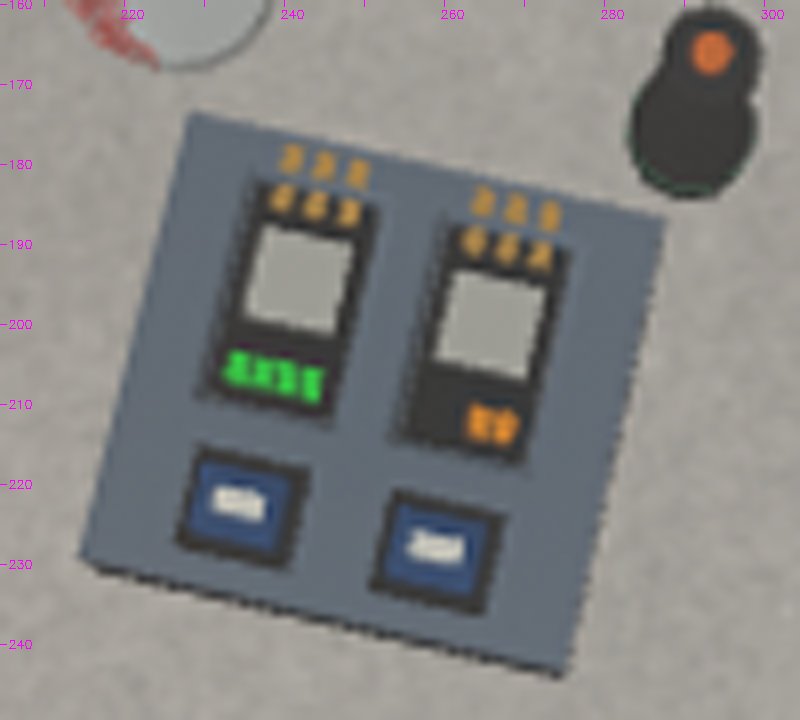

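View pics/c2.png

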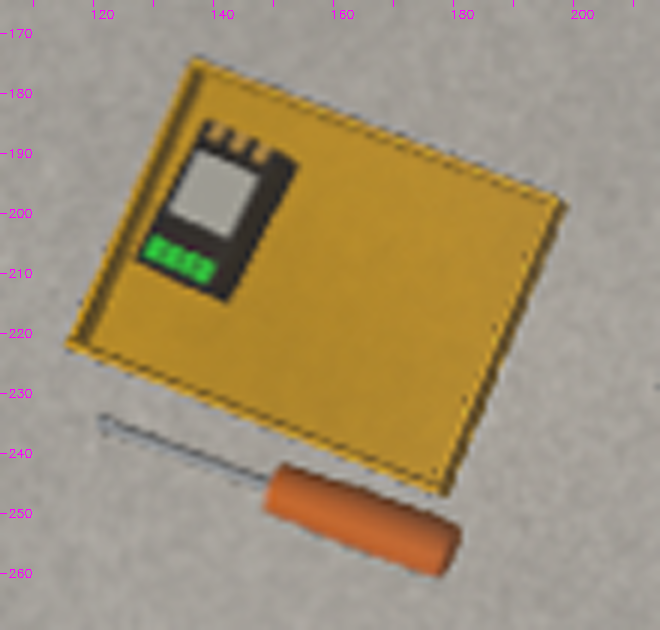

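View pics/c3.png

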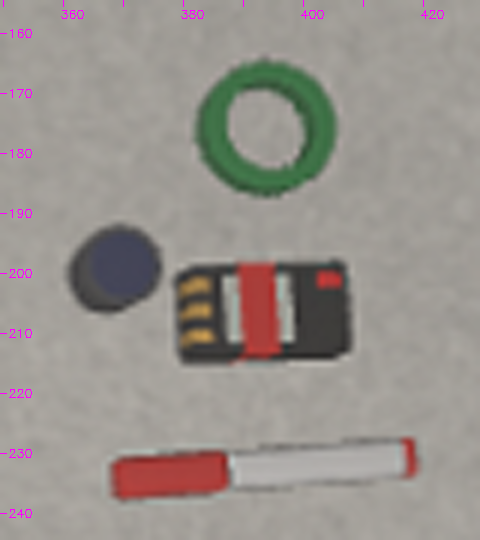

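```bash
cat > m.py <<'E'
from h import *
im=cv2.imread('pics/top0.png'); hsv=cv2.cvtColor(im,cv2.COLOR_BGR2HSV)
def f(n,uv,z):
    P=pix2w(n,uv,z)
    return P[:,:2]
def rep(nm,C,order='TL,TR,BR,BL'):
    # C: TL(+x+y),TR(+x-y),BR(-x-y),BL(-x+y)
    c=C.mean(0);ax=(C[0]+C[1]-C[2]-C[3])/2;ay=(C[0]+C[3]-C[1]-C[2])/2
    print(nm,'c',c.round(4),'L',np.linalg.norm(ax).round(4),np.linalg.norm(ay).round(4),'yaw x',np.degrees(np.arctan2(ax[1],ax[0])).round(2),'from y',np.degrees(np.arctan2(-ay[0],ay[1])).round(2))
    return c
def comps(m,amin):
    n,l,s,c=cv2.connectedComponentsWithStats(m.astype(np.uint8)); return [(s[i],c[i]) for i in range(1,n) if s[i][4]>=amin],l
C=f('top',[(228.2,173.6),(287.7,187),(275.5,244.2),(214.8,229.5)],.046); c0=rep('charger',C)
# charger mask
m=cv2.inRange(hsv,(95,30,60),(125,140,190)); mm=np.zeros_like(m);mm[165:252,208:295]=m[165:252,208:295]
cn=max(cv2.findContours(mm,0,1)[0],key=cv2.contourArea);r=cv2.minAreaRect(cn);print(r,cv2.boxPoints(r).tolist())
# keys (blue)
m=((hsv[...,0]>105)&(hsv[...,0]<125)&(hsv[...,1]>110));m[:210]=0;m[:,:210]=0;m[:,300:]=0
for s,c in comps(m,20)[0]: print('key',s,c,f('top',[c],.063))
C=f('top',[(138.5,174.5),(199,199),(177.5,247.5),(115.5,223)],.024);rep('tray',C)
C=f('top',[(378,199.5),(379,214.5),(407,213),(406,198.5)],.03)
C=C[[1,0,3,2]]  # contacts toward +y in world
rep('flat?',C)
for nm,c,z in (('lens',(369,198.5),.042),('tape',(393.5,176.5),.019)): print(nm,f('top',[c],z))
E
python3 m.py
```

```text
charger c [0.5318 0.0459] L 0.1507 0.1596 yaw x -13.33 from y -14.2
((251.09548950195312, 208.2528076171875), (61.461605072021484, 57.56403732299805), 12.994616508483887) [[214.67974853515625, 229.3876495361328], [227.62359619140625, 173.29774475097656], [287.51123046875, 187.1179656982422], [274.5673828125, 243.20787048339844]]
key [229 218  11  10  43] [234.11627907 222.93023256] [[0.49273631 0.08979213]]
key [254 224  11  10  49] [259.02040816 228.55102041] [[0.4775021  0.02708198]]
tray c [0.5323 0.2952] L 0.1399 0.1783 yaw x -23.55 from y -22.33
flat? c [ 0.5324 -0.3241] L 0.0746 0.0391 yaw x 91.48 from y 89.96
lens [[ 0.55250125 -0.26015975]]
tape [[ 0.61468788 -0.33565298]]
```

Run:
```python
from h import *
im=cv2.imread('pics/scene0.png')
crop(im,'d1',210,130,350,220,5)
crop(im,'d2',100,220,200,310,6)
```

```text
(no output)
```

View pics/d1.png

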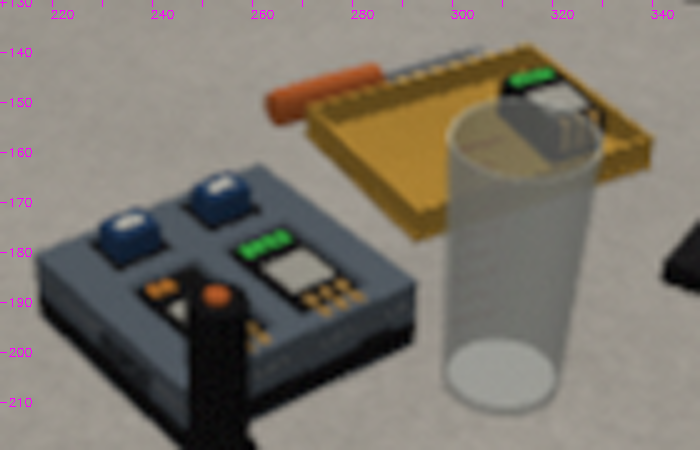

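View pics/d2.png

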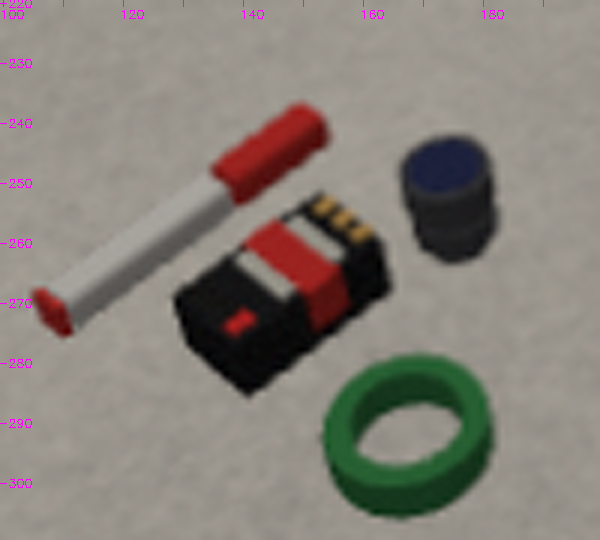

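Run:
```python
from h import *
print(pix2w('scene',[(292.5,186.5),(261.5,162.5),(217.1,181.1)],.046).round(4), 'top TL,BL,BR:')
print(pix2w('top',[(228.2,173.6),(214.8,229.5),(275.5,244.2)],.046).round(4))
print('flat top corners scene', pix2w('scene',[(128.8,269),(153,252),(163,259.5),(140.7,277.5)],.03).round(4))
print('flat foot scene', pix2w('scene',[(141,285.5),(164.5,268.5)],.0).round(4))
print('tray scene', pix2w('scene',[(271.2,149.7),(315,138.7),(339.5,157),(293,170.5)],.024).round(4))
print('lens',pix2w('scene',[(173.5,248)],.042).round(4))
```

```text
[[ 0.6245  0.1016  0.046 ]
 [ 0.4796  0.1403  0.046 ]
 [ 0.4447 -0.0156  0.046 ]] top TL,BL,BR:
[[ 0.6243  0.106   0.046 ]
 [ 0.4784  0.1406  0.046 ]
 [ 0.4385 -0.014   0.046 ]]
flat top corners scene [[ 0.5154 -0.3651  0.03  ]
 [ 0.5146 -0.2977  0.03  ]
 [ 0.5512 -0.2973  0.03  ]
 [ 0.5558 -0.3623  0.03  ]]
flat foot scene [[ 0.55   -0.3642  0.    ]
 [ 0.5508 -0.2984  0.    ]]
tray scene [[0.4328 0.2468 0.024 ]
 [0.5035 0.4018 0.024 ]
 [0.6297 0.3525 0.024 ]
 [0.5606 0.1938 0.024 ]]
lens [[ 0.5516 -0.2647  0.042 ]]
```

Call:
drive_tool(targets=[0, 0, 0, -20.9, -17, 0, 0, 0, 0, 0, -41.7, -34, 0, 0, 0, 0, 0, -41.7, -34, 5, 0, 0, 0, 0, -41.7, -34, 10, 0, 0, 0, 0, -41.7, -34, 15, 0, 0, 0, 0, -41.7, -34, 15, 0, 0, 0, 0, -41.7, -34, 15, 0, 0, 0, 0, -41.7, -34, 20, 0, 0, 0, 0, -41.7, -34, 20, 0, 0, 0, 0, -41.7, -34, 20, 0, 0, 0, 0, -41.7, -34, 10, 0, 0, 0, 0, -20.9, -17, 0, 0])

```text
clock: 1.6
position: [0.4935, 0.0879, 0.1]
ee_rot: [-0.001, 0.117, 0.993, -0.0]
contact_force: [-0.8, 0.5, -0.5]
width: 0.0001
```

Call:
drive_tool(targets=[0, 0, 0, 0, 0, 17, 0, 0, 0, 0, 0, 0, 17, 0, 0, 0, 0, 0, 0, 5, 0, 0, 0, 0, 0, 0, 4, 0, 0, 0, 0, 0, 0, 4, 0, 0, 0, 0, 0, 0, 4, 0, 0, 0, 0, 0, 0, 1, 0, 0, 0, 0, 0, 0, 0, 0])

```text
clock: 2.6
position: [0.4915, 0.0899, 0.0501]
ee_rot: [-0.001, 0.115, 0.993, -0.001]
contact_force: [-2.7, -1.7, 6.9]
width: -0.0001
```

Run:
```python
from h import *
s=get_state();print(s['clock'],s['position'],s['contact_force'])
im=shot('top','t1');crop(im,'t1c',205,160,305,250,6)
im=shot('scene','s1');crop(im,'s1c',200,100,340,210,5)
```

```text
2.6 [0.49153027 0.08986418 0.05008994] [-2.7291241  -1.72639106  6.94418833]
```

View pics/s1c.png

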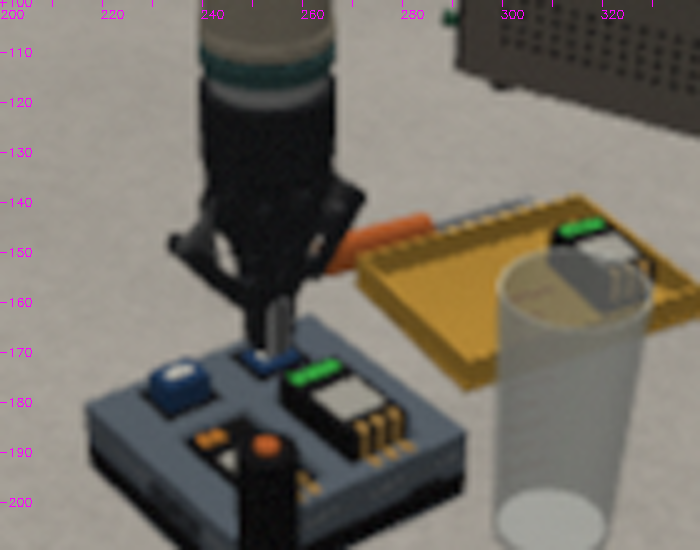

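The green-gauge battery (320,185 px) has risen. I'll press slightly further to make sure the rails snap in.

Call:
drive_tool(targets=[0, 0, 0, 0, 0, 1, 0, 0, 0, 0, 0, 0, 1, 0, 0, 0, 0, 0, 0, 0, 0, 0, 0, 0, 0, 0, 0, 0])

```text
clock: 3.2
position: [0.4915, 0.0899, 0.0489]
ee_rot: [-0.001, 0.115, 0.993, -0.001]
contact_force: [-5.0, -2.6, 13.6]
width: 0.0001
```

Call:
drive_tool(targets=[0, 0, 0, 0, 0, -8, 0, 0, 0, 0, 0, 0, -30, 0, 0, 0, 0, 0, 0, -30, 1, 0, 0, 0, 30, 0, -20, 1, 0, 0, 0, 40, 0, 0, 1, 0, 0, 0, 40, 0, 0, 1, 0, 0, 0, 20, 0, 0, 1, 0, 0, 0, 0, 0, 0, 1])

```text
clock: 4.2
position: [0.3658, 0.1204, 0.1356]
ee_rot: [0.001, 0.115, 0.993, 0.0]
contact_force: [0.4, -0.9, -0.4]
width: 0.0854
```

Run:
```python
from h import *
im=shot('top','t2');crop(im,'t2c',205,160,305,250,8)
im=shot('scene','s2');crop(im,'s2c',210,130,350,220,5)
```

```text
(no output)
```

View pics/t2c.png

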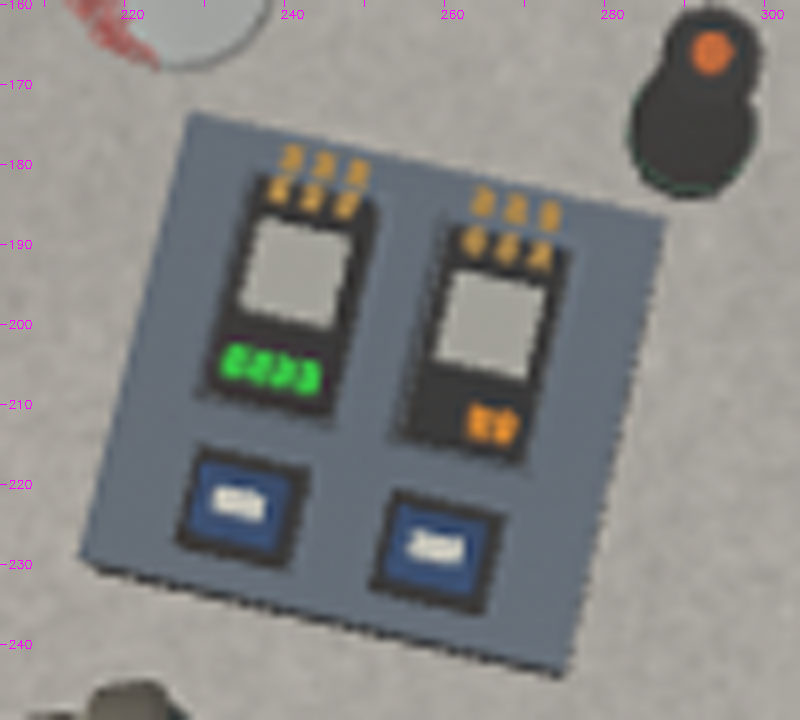

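View pics/s2c.png

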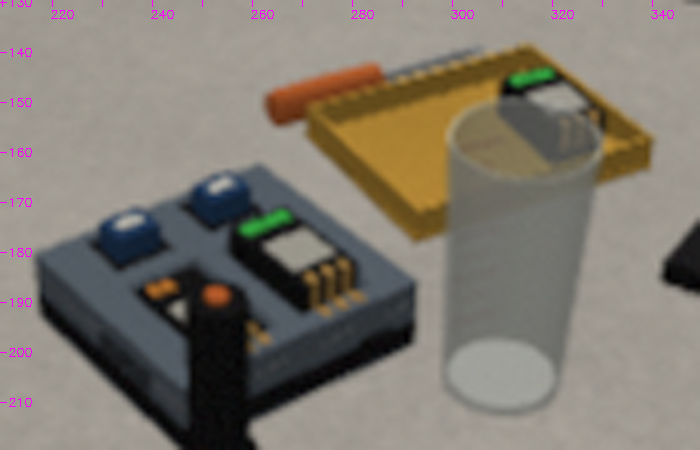

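The battery stands proud, visible at (243,197) in the top view and (267,183) in the scene view, and the key is back up.

Run:
```python
from h import *
L=pix2w('top',[(236.4,181.8),(251.8,185.1),(246,212.6),(229.5,208.9)],.046)[:,:2]
R=pix2w('top',[(260.5,187.6),(275.8,190.8),(270.1,217.3),(253.5,214.2)],.046)[:,:2]
for C in(L,R):
    ax=(C[0]+C[1]-C[2]-C[3])/2;ay=(C[0]+C[3]-C[1]-C[2])/2
    print(C.mean(0),np.linalg.norm(ax),np.linalg.norm(ay),np.degrees(np.arctan2(ax[1],ax[0])))
# triangulate proud battery's top features: green gauge & label centroid
c={}
for n,f,box in(('top','t2',(225,175,260,215)),('scene','s2',(250,168,285,195))):
    im=cv2.imread(f'pics/{f}.png');h=cv2.cvtColor(im,cv2.COLOR_BGR2HSV).astype(int)
    x0,y0,x1,y1=box;M=np.zeros(im.shape[:2],bool);M[y0:y1,x0:x1]=1
    g=(h[...,0]>50)&(h[...,0]<75)&(h[...,1]>150)&(h[...,2]>120)&M
    yy,xx=np.nonzero(g);p=(xx.mean(),yy.mean());print(n,'green',p,g.sum(),pix2w(n,[p],.061))
    w=(h[...,1]<40)&(h[...,2]>120)&M
    yy,xx=np.nonzero(w);p=(xx.mean(),yy.mean());print(n,'label',p,w.sum(),pix2w(n,[p],.061))
```

```text
[0.56154997 0.07300998] 0.07340058775576061 0.042461273138534796 -13.373702533732313
[0.54639716 0.01091359] 0.0712935019353981 0.04203980204454727 -14.282708478764658
top green (np.float64(238.40540540540542), np.float64(205.78378378378378)) 37 [[0.53657933 0.07879459 0.061     ]]
top label (np.float64(243.1417910447761), np.float64(185.73507462686567)) 268 [[0.58836966 0.0663069  0.061     ]]
scene green (np.float64(262.5), np.float64(174.0)) 20 [[0.53504264 0.07824171 0.061     ]]
scene label (np.float64(274.7935483870968), np.float64(174.58709677419355)) 155 [[0.5637172  0.09845373 0.061     ]]
```

Call:
drive_tool(targets=[0, 0, 0.5, -20, 0, 0, 1, 0, 0, 0, -40, 0, 0, 1, 0, 0, 0, -40, 0, 0, 1, 0, 0, 0, -40, 0, 5, 1, 0, 0, 0, -40, 0, 15, 1, 0, 0, 0, -21.2, -1.8, 20, 1, 0, 0, 0, 0, 0, 20, 1, 0, 0, 0, 0, 0, 15, 1, 0, 0, 0, 0, 0, 10, 1, 0, 0, 0, 0, 0, 0, 1, 0, 0, 0, 0, 0, 0, 1])

```text
clock: 5.68
position: [0.5618, 0.0707, 0.051]
ee_rot: [0.001, 0.12, 0.993, 0.0]
contact_force: [0.9, 0.5, 0.6]
width: 0.0853
```

Run:
```python
from h import *
s=get_state();print(s['clock'],s['position'],s['ee_rot'],s['contact_force'])
im=shot('scene','s3');crop(im,'s3c',210,90,340,220,4)
im=shot('top','t3');crop(im,'t3c',190,130,320,260,4)
cv2.imwrite('pics/b3.png',np.hstack([cv2.imread('pics/s3c.png'),cv2.imread('pics/t3c.png')])[:, :1040])
b=cv2.imread('pics/b3.png');cv2.imwrite('pics/b3.png',cv2.resize(b,(800,400)))
```

```text
5.675 [0.56178528 0.07068561 0.05095278] [7.38485710e-04 1.19862864e-01 9.92790178e-01 1.00534391e-04] [0.8874724  0.54604419 0.58201174]
```

View pics/b3.png

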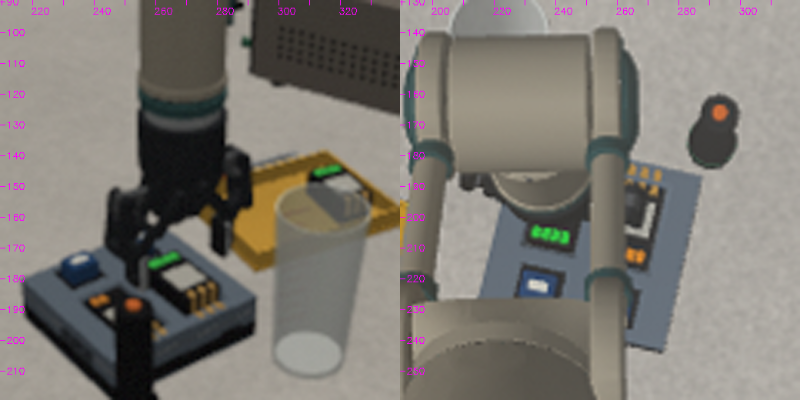

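Run:
```python
from h import *
P=np.array([.5618,.0707,.051]);y=np.array([.235,.972,0])
for dz in(0,.013):
    print(w2pix('scene',[P+[0,0,dz],P+y*.05+[0,0,dz],P-y*.05+[0,0,dz]]).round(1))
im=cv2.imread('pics/s3.png');crop(im,'s3d',225,120,305,210,8)
```

```text
[[268.1 181.6]
 [281.9 175.5]
 [253.7 187.9]]
[[268.1 177.8]
 [282.  171.8]
 [253.6 184.1]]
```

View pics/s3d.png

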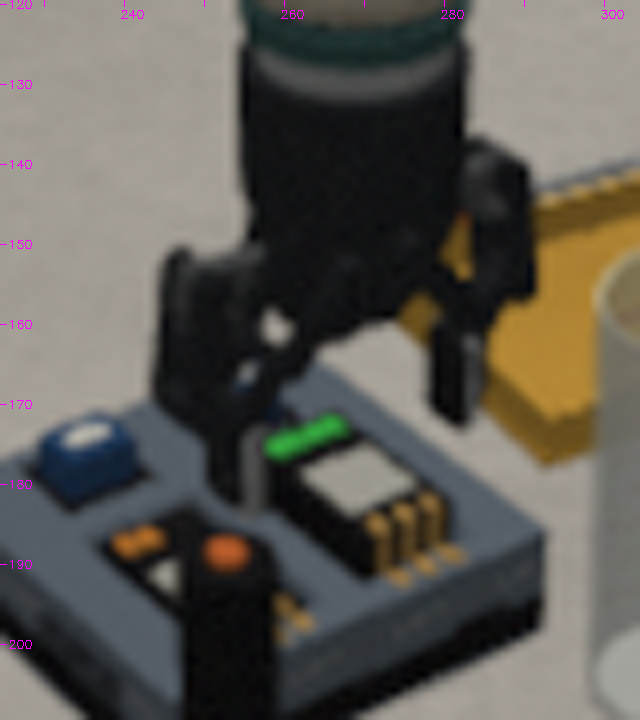

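The fingertips straddle the battery as expected, at (254,183) and (281,172). I'll lower and close.

Call:
drive_tool(targets=[0, 0, 0, 0, 0, 3.5, 1, 0, 0, 0, 0, 0, 0, 0, 0, 0, 0, 0, 0, 0, 0, 0, 0, 0, 0, 0, 0, 0, 0, 0, 0, 0, 0, 0, 0, 0, 0, 0, 0, 0, 0, 0, 0, 0, 0, 0, 0, 0, 0], grip_force=50)

```text
clock: 6.65
position: [0.5614, 0.0708, 0.0469]
ee_rot: [0.0, 0.12, 0.993, 0.0]
contact_force: [-0.3, 1.2, -0.3]
width: 0.0382
```

Run:
```python
from h import *
s=get_state();print(s['clock'],s['position'],s['ee_rot'],s['contact_force'],s['moment'],s['width'])
im=shot('scene','s4');crop(im,'s4d',225,120,305,210,6)
```

```text
6.65 [0.5613546  0.0708197  0.04687579] [1.20304816e-04 1.20041383e-01 9.92768852e-01 2.42438515e-04] [-0.25541222  1.18665989 -0.30091885] [0.32273142 0.00836147 0.01081718] 0.03819726648108505
```

View pics/s4d.png

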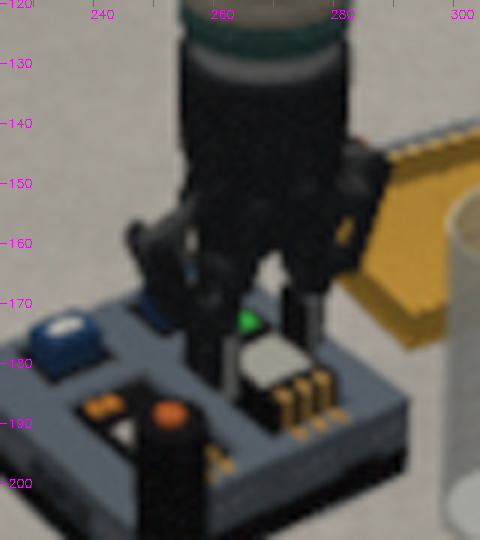

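Call:
drive_tool(targets=[0, 0, 0, 0, 0, -3, 0, 0, 0, 0, 0, 0, -5, 0, 0, 0, 0, 0, 0, -8, 0, 0, 0, 0, 0, 0, -12, 0, 0, 0, 0, 0, 0, -20, 0, 0, 0, 0, 0, 0, -25, 0, 0, 0, 0, 0, 0, -20, 0, 0, 0, 0, 0, 0, 0, 0])

```text
clock: 7.7
position: [0.5627, 0.0706, 0.1421]
ee_rot: [0.002, 0.12, 0.993, 0.0]
contact_force: [0.3, 0.3, -2.3]
width: 0.0384
```

Run:
```python
from h import *
s=get_state();print(s['clock'],s['position'],s['ee_rot'],s['contact_force'],s['moment'],s['width'])
im=shot('scene','s5');crop(im,'s5d',225,90,325,210,5)
```

```text
7.7 [0.562661   0.07057191 0.14211983] [2.44219200e-03 1.19954836e-01 9.92776303e-01 2.91217539e-04] [ 0.30204802  0.34960332 -2.27429369] [-0.0199697  -0.0108119  -0.00259809] 0.0384199815484226
```

View pics/s5d.png

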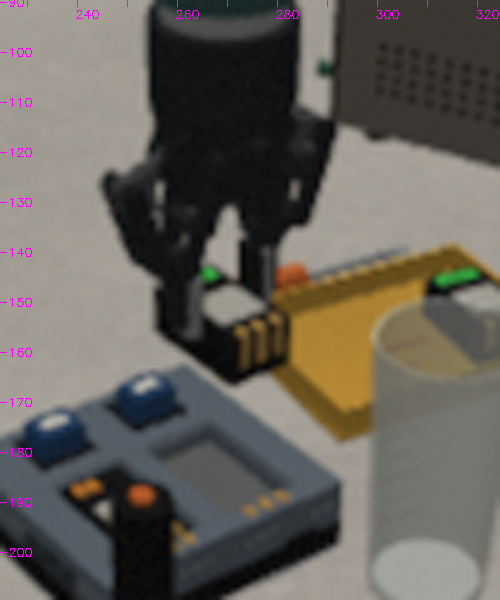

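Call:
drive_tool(targets=[0, 0, 0, 7.5, 14.4, 0, 0, 0, 0, 0, 15, 28.9, 0, 0, 0, 0, 0, 15, 28.9, 0, 0, 0, 0, 0, 15, 28.9, 0, 0, 0, 0, 0, 15, 28.9, 0, 0, 0, 0, 0, 15, 28.9, 0, 0, 0, 0, 0, 7.5, 14.4, 0, 0, 0, 0, 4.8, 0, 0, 10, 0, 0, 0, 4.9, 0, 0, 25, 0, 0, 0, 0, 0, 0, 25, 0, 0, 0, 0, 0, 0, 20, 0, 0, 0, 0, 0, 0, 0, 0])

```text
clock: 9.25
position: [0.5132, 0.2597, 0.0578]
ee_rot: [-0.002, 0.204, 0.979, -0.001]
contact_force: [0.1, -0.4, -1.6]
width: 0.0386
```

Run:
```python
from h import *
s=get_state();print(s['clock'],s['position'],s['ee_rot'],s['contact_force'],s['moment'],s['width'])
im=shot('scene','s6');crop(im,'s6d',240,90,370,210,6)
```

```text
9.25 [0.51323955 0.25965579 0.05775104] [-0.00221329  0.20351046  0.97906918 -0.00145881] [ 0.12297342 -0.3888818  -1.63170067] [-0.02365333 -0.03334991 -0.0233443 ] 0.038604112063792974
```

View pics/s6d.png

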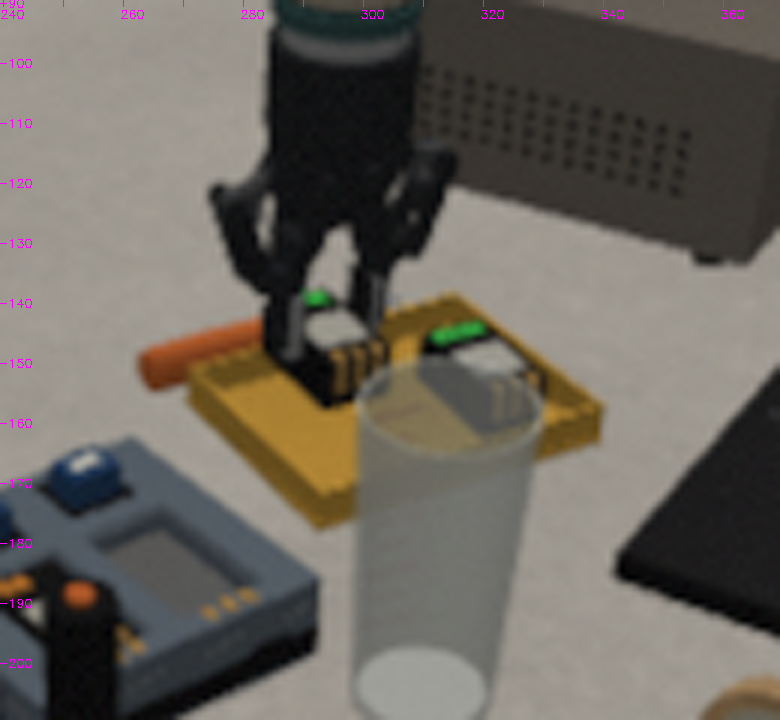

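The held battery is over the empty half of the tray, at (300,150) px. Next I'll lower it slowly.

Call:
drive_tool(targets=[0, 0, 0, 0, 0, 12, 0, 0, 0, 0, 0, 0, 12, 0, 0, 0, 0, 0, 0, 6, 0, 0, 0, 0, 0, 0, 4, 0, 0, 0, 0, 0, 0, 2, 0, 0, 0, 0, 0, 0, 0, 0])

```text
clock: 10.05
position: [0.5152, 0.2604, 0.0239]
ee_rot: [0.0, 0.203, 0.979, 0.0]
contact_force: [0.6, -0.1, -0.8]
width: 0.0386
```

Call:
drive_tool(targets=[0, 0, 0, 0, 0, 1.5, 0, 0, 0, 0, 0, 0, 1.5, 0, 0, 0, 0, 0, 0, 0.5, 0, 0, 0, 0, 0, 0, 0, 0])

```text
clock: 10.55
position: [0.5151, 0.2604, 0.0206]
ee_rot: [0.0, 0.203, 0.979, 0.0]
contact_force: [-1.3, -0.7, 0.4]
width: 0.0386
```

Call:
drive_tool(targets=[0, 0, 0, 0, 0, 0.7, 0, 0, 0, 0, 0, 0, 0.5, 0, 0, 0, 0, 0, 0, 0, 0])

```text
clock: 10.92
position: [0.5151, 0.2604, 0.0206]
ee_rot: [0.0, 0.203, 0.979, 0.0]
contact_force: [-2.4, -0.6, 9.7]
width: 0.0385
```

Run:
```python
from h import *
im=shot('scene','s7');crop(im,'s7d',250,100,350,190,8)
```

```text
(no output)
```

View pics/s7d.png

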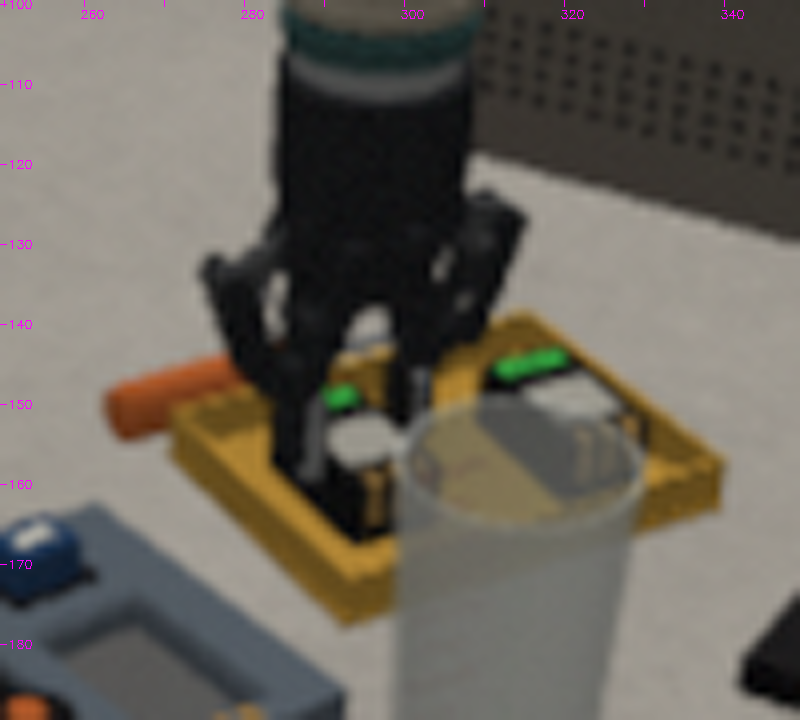

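The force reads 9.7 N, so the battery is on the tray floor. I'll ease off and release with a partial opening.

Call:
drive_tool(targets=[0, 0, 0, 0, 0, -0.9, 0, 0, 0, 0, 0, 0, 0, 0.57, 0, 0, 0, 0, 0, 0, 0.57, 0, 0, 0, 0, 0, 0, 0.57, 0, 0, 0, 0, 0, -8, 0.57, 0, 0, 0, 0, 0, -20, 0.57, 0, 0, 0, 0, 0, -40, 0.7, 0, 0, 0, 0, 0, -40, 1, 0, 0, 0, 0, 0, 0, 1])

```text
clock: 12.1
position: [0.5177, 0.2614, 0.1321]
ee_rot: [0.004, 0.203, 0.979, 0.002]
contact_force: [-0.2, 0.1, 0.3]
width: 0.0857
```

Run:
```python
from h import *
s=get_state();print(s['clock'],s['position'],s['ee_rot'],s['width'])
im=shot('scene','s8');crop(im,'s8d',250,120,350,190,7)
```

```text
12.1 [0.5176756  0.26135959 0.13211455] [0.00363544 0.20344454 0.97907701 0.00230395] 0.08566011135226438
```

View pics/s8d.png

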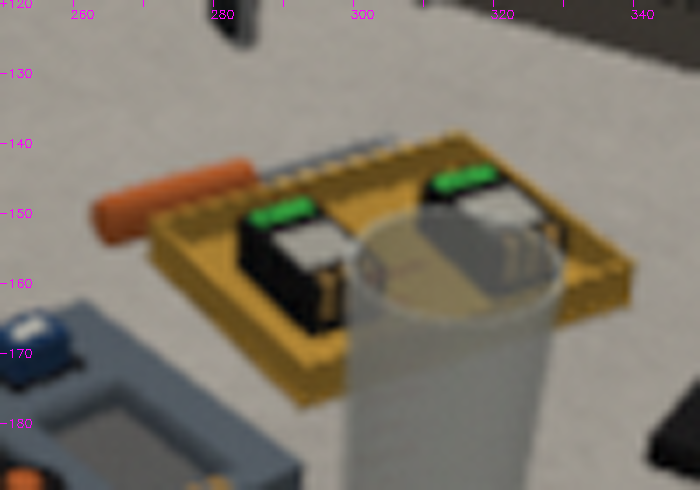

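The full battery lies flat in the tray, gauge up. Now I'll move over to the flat battery.

Call:
drive_tool(targets=[0, 0, 0, -11.3, -24.3, -20, 1, 0, 0, 0, -22.6, -48.6, -20, 1, 0, 0, 0, -22.6, -48.6, 0, 1, 0, 0, 0, -22.6, -48.6, 0, 1, 0, 0, 0, -22.6, -48.6, 0, 1, 0, 0, 0, -22.6, -48.6, 0, 1, 0, 0, 0, -22.6, -48.6, 0, 1, 0, 0, 0, -22.6, -48.6, 0, 1, 0, 0, 0, -22.6, -48.6, 0, 1, 0, 0, 0, -22.6, -48.6, 0, 1, 0, 0, 0, -22.6, -48.6, 0, 1, 0, 0, 0, -11.3, -24.3, 0, 1])

```text
clock: 13.65
position: [0.5292, -0.3313, 0.1662]
ee_rot: [-0.001, 0.205, 0.979, 0.0]
contact_force: [-0.4, 0.3, -0.7]
width: 0.0856
```

Call:
drive_tool(targets=[0, 0, 9, 0, 0, 0, 0.66, 0, 0, 9.5, 0, 0, 0, 0.66, 0, 0, 9.5, 0, 0, 0, 0.66, 0, 0, 9.5, 0, 0, 0, 0.66, 0, 0, 9.5, 0, 0, 0, 0.66, 0, 0, 9.5, 0, 0, 0, 0.66, 0, 0, 9.5, 0, 0, 0, 0.66, 0, 0, 0, 0, 0, 0, 0.66])

```text
clock: 14.65
position: [0.5297, -0.3278, 0.1671]
ee_rot: [-0.001, 0.703, 0.711, 0.0]
contact_force: [-0.0, -0.4, -0.2]
width: 0.0561
```

Run:
```python
from h import *
s=get_state();print(s['clock'],s['position'],s['ee_rot'],s['width'],s['qpos'])
q=s['ee_rot'];print('psi',np.degrees(2*np.arctan2(q[2],q[1])))
# gauge red segment, contacts, tape: triangulation-free checks
for n,f in(('top','top0'),('scene','scene0')):
    im=cv2.imread(f'pics/{f}.png');h=cv2.cvtColor(im,cv2.COLOR_BGR2HSV).astype(int)
    M=np.zeros(im.shape[:2],bool)
    if n=='top':M[192:220,374:412]=1
    else:M[245:290,127:168]=1
    y=(h[...,0]>12)&(h[...,0]<30)&(h[...,1]>110)&(h[...,2]>90)&M
    r=((h[...,0]<6)|(h[...,0]>174))&(h[...,1]>150)&(h[...,2]>100)&M
    N,l,st,ce=cv2.connectedComponentsWithStats(r.astype(np.uint8))
    for i in range(1,N):
        if st[i][4]>4: print(n,'red',st[i],ce[i],pix2w(n,[ce[i]],.03).round(4))
    b=(h[...,2]<75)&M
    N,l,st,ce=cv2.connectedComponentsWithStats((b).astype(np.uint8))
    full=cv2.morphologyEx(((b|r|y)).astype(np.uint8),cv2.MORPH_CLOSE,np.ones((9,9)))
    cn=max(cv2.findContours(full,0,1)[0],key=cv2.contourArea);print(n,cv2.minAreaRect(cn),cv2.boxPoints(cv2.minAreaRect(cn)).round(1).tolist())
print('marker',pix2w('top',[(369,235),(417,230)],.009).round(4))
shot('top','t9')
im=cv2.imread('pics/t9.png');crop(im,'t9c',340,150,430,250,7)
```

```text
14.65 [ 0.52974599 -0.32783708  0.16706077] [-1.21738345e-03  7.02978472e-01  7.11210072e-01  1.41197372e-04] 0.05614879304451445 [-6.66128436e-01  3.88235592e-01  1.49804614e+00  5.84631409e-04
  1.25769812e+00 -6.77950486e-01]
psi 90.66699822527426
top red [390 199   7  16  82] [392.74390244 206.        ] [[ 0.5333 -0.3247  0.03  ]]
top red [403 200   4   3  11] [404.36363636 201.09090909] [[ 0.5458 -0.3566  0.03  ]]
top ((391.0, 206.5), (15.0, 32.0), 90.0) [[375.0, 199.0], [407.0, 199.0], [407.0, 214.0], [375.0, 214.0]]
scene red [136 245  11   6  40] [140.15 247.  ] [[ 0.4781 -0.3076  0.03  ]]
scene red [141 257  15  12  85] [148.17647059 262.57647059] [[ 0.5329 -0.3252  0.03  ]]
scene red [138 272   4   4  10] [139.5 273.3] [[ 0.544  -0.3569  0.03  ]]
scene ((144.51339721679688, 265.9792785644531), (34.91624069213867, 36.842315673828125), 32.905242919921875) [[119.80000305175781, 272.0], [139.89999389648438, 241.0], [169.1999969482422, 260.0], [149.1999969482422, 290.8999938964844]]
marker [[ 0.4601 -0.2625  0.009 ]
 [ 0.4706 -0.3917  0.009 ]]
```

View pics/t9c.png

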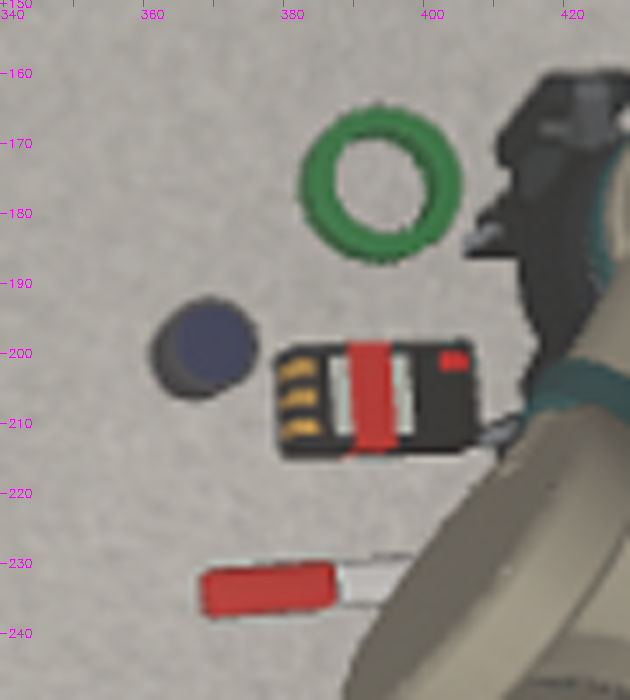

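Flat battery: the red gauge is at (404,201) in the top view and (139,273) in the scene view, and both give y ≈ -0.357. The centre is therefore about (0.5335, -0.329).

Call:
drive_tool(targets=[0, 0, 0, -1.2, 3.8, 10, 0.66, 0, 0, 0, 0, 0, 30, 0.66, 0, 0, 0, 0, 0, 30, 0.66, 0, 0, 0, 0, 0, 25, 0.66, 0, 0, 0, 0, 0, 10, 0.66, 0, 0, 0, 0, 0, 0, 0.66])

```text
clock: 15.45
position: [0.5337, -0.3299, 0.0621]
ee_rot: [-0.001, 0.704, 0.71, -0.0]
contact_force: [1.0, 0.8, 0.7]
width: 0.0564
```

Run:
```python
from h import *
s=get_state();print(s['clock'],s['position'],s['ee_rot'],s['width'])
im=shot('scene','s10');crop(im,'s10d',100,190,200,310,6)
P=s['position'];print(w2pix('scene',[P+[0,0,.009],P+[.028,0,.009],P+[-.028,0,.009]]))
```

```text
15.45 [ 0.53366162 -0.32989008  0.06212731] [-8.48841726e-04  7.03699811e-01  7.10496907e-01 -2.84589948e-05] 0.05641969901714347
[[143.3151225  251.21944077]
 [151.13802225 257.37172336]
 [135.76974589 245.28099142]]
```

View pics/s10d.png

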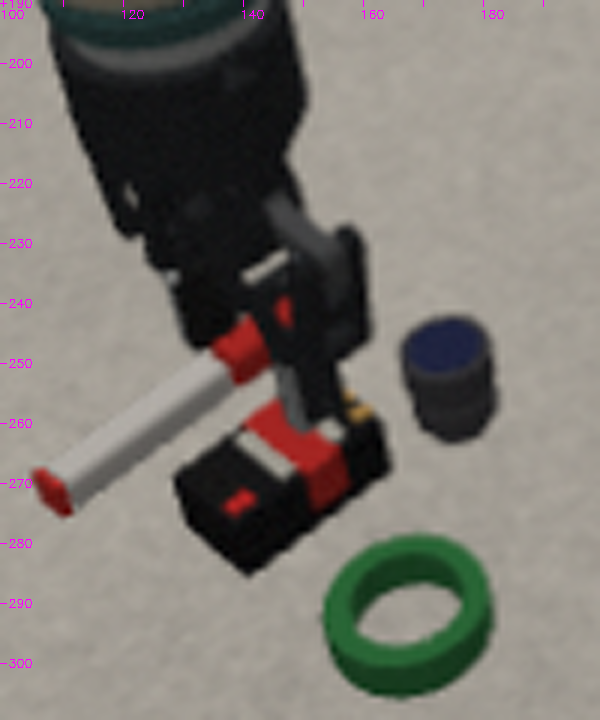

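The fingers are aligned over the battery, with the tip near (150,260) as predicted. Next: descend and grip.

Call:
drive_tool(targets=[0, 0, 0, 0, 0, 15, 0.66, 0, 0, 0, 0, 0, 15, 0.66, 0, 0, 0, 0, 0, 10, 0.66, 0, 0, 0, 0, 0, 6, 0.66, 0, 0, 0, 0, 0, 0, 0.66, 0, 0, 0, 0, 0, 0, 0, 0, 0, 0, 0, 0, 0, 0, 0, 0, 0, 0, 0, 0, 0, 0, 0, 0, 0, 0, 0, 0])

```text
clock: 16.62
position: [0.5343, -0.3305, 0.0176]
ee_rot: [0.001, 0.704, 0.71, 0.0]
contact_force: [0.5, 1.1, 2.2]
width: 0.0386
```

Run:
```python
from h import *
s=get_state();print(s['clock'],s['position'],s['ee_rot'],s['width'],s['contact_force'],s['moment'])
q=s['ee_rot'];print('psi',np.degrees(2*np.arctan2(q[2],q[1])))
im=shot('scene','s11');crop(im,'s11d',100,190,200,310,6)
```

```text
16.625 [ 0.53432938 -0.33049435  0.01759094] [6.52579214e-04 7.03875026e-01 7.10323524e-01 1.14553086e-04] 0.03855730333337104 [0.47843035 1.0956626  2.21608772] [0.01702764 0.04662624 0.0114076 ]
psi 90.52251388680891
```

View pics/s11d.png

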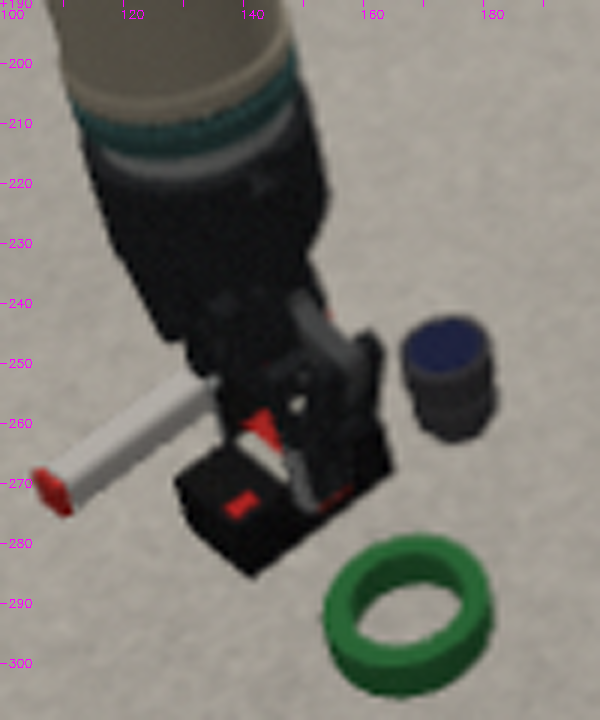

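Gripped at width 38.6 mm. I'll lift, then rotate.

Call:
drive_tool(targets=[0, 0, 0, 0, 0, -5, 0, 0, 0, 0, 0, 0, -15, 0, 0, 0, 0, 0, 0, -30, 0, 0, 0, 0, 0, 0, -40, 0, 0, 0, 0, 0, 0, -40, 0, 0, 0, 0, 0, 0, -30, 0, 0, 0, 0, 0, 0, -10, 0, 0, 0, 0, 0, 0, 0, 0])

```text
clock: 17.68
position: [0.5338, -0.3301, 0.1873]
ee_rot: [0.0, 0.704, 0.71, 0.0]
contact_force: [0.6, -0.5, -3.0]
width: 0.0387
```

Call:
drive_tool(targets=[0, 0, 5, 0, 0, 0, 0, 0, 0, 9.5, 0, 0, 0, 0, 0, 0, 9.5, 0, 0, 0, 0, 0, 0, 9.5, 0, 0, 0, 0, 0, 0, 9.5, 0, 0, 0, 0, 0, 0, 9.5, 0, 0, 0, 0, 0, 0, 9.5, 0, 0, 0, 0, 0, 0, 9.5, 0, 0, 0, 0, 0, 0, 9.5, 0, 0, 0, 0, 0, 0, 9.5, 0, 0, 0, 0, 0, 0, 9.5, 0, 0, 0, 0, 0, 0, 4.2, 0, 0, 0, 0])

```text
clock: 19.18
position: [0.5329, -0.3294, 0.1845]
ee_rot: [-0.001, 0.993, -0.121, -0.002]
contact_force: [0.0, 0.0, -1.7]
width: 0.0387
```

Call:
drive_tool(targets=[0, 0, 0, -25, 0, 0, 0, 0, 0, 0, -50, -20, 0, 0, 0, 0, 0, -25, -40, 0, 0, 0, 0, 0, 0, -45, 0, 0, 0, 0, 0, 0, -45, 0, 0, 0, 0, 0, 0, -45, 0, 0, 0, 0, 0, 0, -45, 0, 0, 0, 0, 0, 0, -45, 0, 0, 0, 0, 0, 5, -45, 0, 0, 0, 0, 0, 10, -40, 0, 0, 0, 0, 0, 16, -26.7, 0, 0, 0, 0, 0, 0, 0, 0, 0])

```text
clock: 20.68
position: [0.561, 0.0732, 0.1849]
ee_rot: [-0.0, 0.993, -0.118, -0.001]
contact_force: [0.7, -0.7, -1.7]
width: 0.0384
```

Run:
```python
from h import *
s=get_state();print(s['clock'],s['position'],s['ee_rot'],s['width'],s['contact_force'],s['moment'])
q=s['ee_rot'];print('psi',np.degrees(2*np.arctan2(q[2],q[1])))
im=shot('scene','s12');crop(im,'s12d',215,90,325,215,5)
im=shot('top','t12');crop(im,'t12d',195,150,305,250,5)
```

```text
20.675 [0.56095177 0.07317538 0.18486945] [-7.19272660e-05  9.93026775e-01 -1.17880898e-01 -1.38312680e-03] 0.03838598465992824 [ 0.67975002 -0.74684508 -1.74795644] [-0.01993059  0.02126129 -0.00739373]
psi -13.539650876979472
```

View pics/s12d.png

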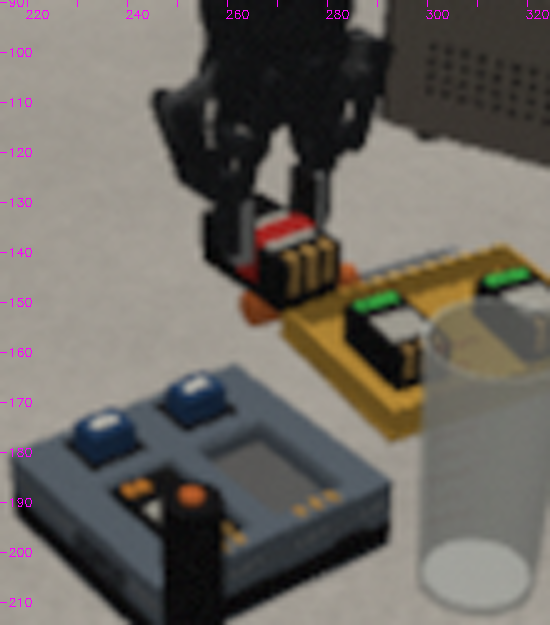

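View pics/t12d.png

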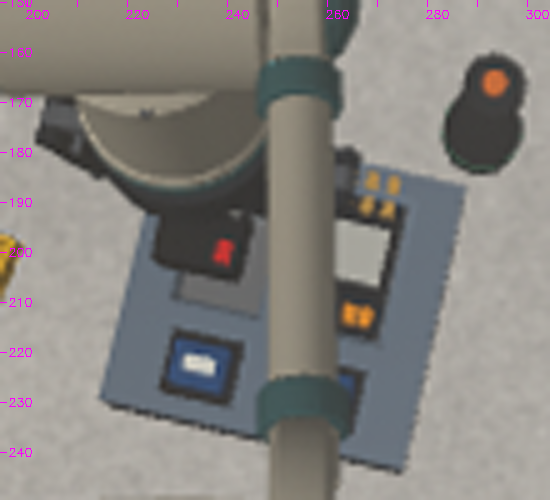

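Run:
```python
from h import *
im5=cv2.imread('pics/s5.png');im12=cv2.imread('pics/s12.png')
a=np.array([.972,-.236]);b=np.array([.236,.972])
for nm,f,P,box in(('full','s5',(.5627,.0706,.1421),(265,145,285,170)),('flat','s12',(.561,.0732,.1849),(265,130,285,155))):
    im=cv2.imread(f'pics/{f}.png');h=cv2.cvtColor(im,cv2.COLOR_BGR2HSV).astype(int);M=np.zeros(im.shape[:2],bool);x0,y0,x1,y1=box;M[y0:y1,x0:x1]=1
    y=(h[...,0]>12)&(h[...,0]<30)&(h[...,1]>90)&(h[...,2]>80)&M
    yy,xx=np.nonzero(y);p=(xx.mean(),yy.mean())
    P=np.array(P);W=pix2w('scene',[p],P[2]+.005)[0,:2]-P[:2];print(nm,y.sum(),p,'along',W@a,'across',W@b)
# top view, -x end
P=np.array((.561,.0732,.1849))
for p in((225.1,201.1),(242.5,205.5),(233.8,203.3)):
    W=pix2w('top',[p],.198)[0,:2]-P[:2];print(W@a,W@b)
crop(im5,'x5',255,130,295,175,9);crop(im12,'x12',255,115,295,160,9)
cv2.imwrite('pics/x.png',np.hstack([cv2.imread('pics/x5.png'),cv2.imread('pics/x12.png')]))
im=cv2.imread('pics/t12.png');crop(im,'t12e',215,180,270,220,10)
```

```text
full 105 (np.float64(280.6666666666667), np.float64(156.78095238095239)) along 0.03545501182010424 across 0.012092209275016055
flat 97 (np.float64(277.8041237113402), np.float64(147.94845360824743)) along 0.053505724064492326 across -0.013695594495068894
-0.03849518557406485 0.018441090165228435
-0.039613044537651104 -0.02183748743694831
-0.03905345875440002 -0.0017236182945731164
```

View pics/x.png

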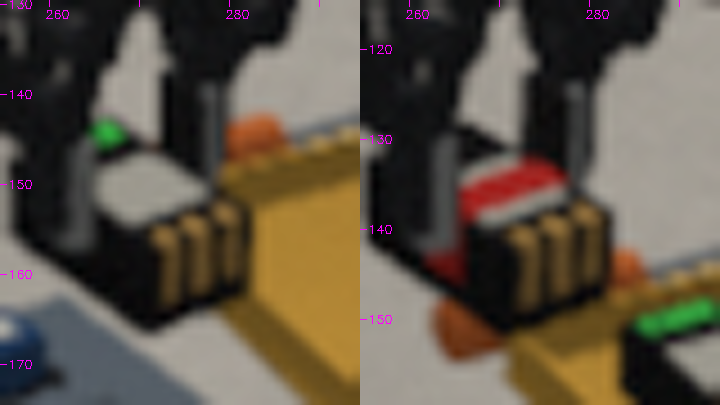

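View pics/t12e.png

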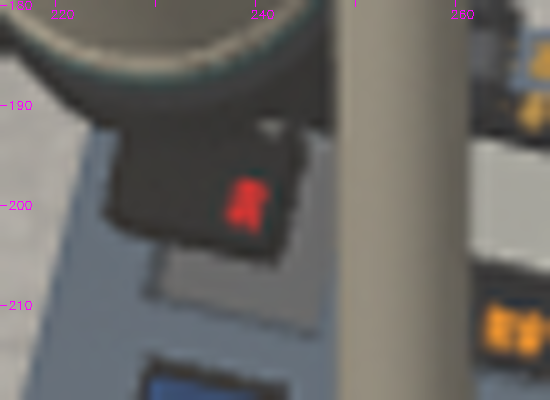

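Run:
```python
from h import *
a=np.array([.972,-.236]);b=np.array([.236,.972])
for nm,P,hh,pt,pb in(('full',(.5627,.0706,.1421),.0141,(276.4,154.2),(277.2,163.1)),('flat',(.561,.0732,.1849),.0124,(276.1,139.2),(277.2,148.3))):
    P=np.array(P)
    for p,dz in((pt,hh),(pb,hh-.024)):
        W=pix2w('scene',[p],P[2]+dz)[0,:2]-P[:2];print(nm,'along',(W@a).round(4),'across',(W@b).round(4))
# red gauge in top: seg centroid
W=pix2w('top',[(238.7,200)],.198)[0,:2]-np.array((.561,.0732));print('gauge',W@a,W@b)
W=pix2w('top',[(404.36,201.09)],.03)[0,:2];print(W)
```

```text
full along 0.0302 across 0.0017
full along 0.0361 across 0.0005
flat along 0.0266 across 0.0019
flat along 0.0325 across 0.0017
gauge -0.029384941314135417 -0.010699913824163005
[ 0.54576539 -0.3565672 ]
```

The flat battery sits about 3.7 mm nearer the key end in the grip than the full one did, and both views agree on that. I'll correct for it and lower to hover height.

Call:
drive_tool(targets=[0, 0, 0.2, 4.6, 2.1, 15, 0, 0, 0, 0, 0, 0, 30, 0, 0, 0, 0, 0, 0, 30, 0, 0, 0, 0, 0, 0, 15, 0, 0, 0, 0, 0, 0, 10, 0, 0, 0, 0, 0, 0, 0, 0, 0, 0, 0, 0, 0, 0, 0, 0, 0, 0, 0, 0, 0, 0])

```text
clock: 21.78
position: [0.5654, 0.0685, 0.0879]
ee_rot: [-0.0, 0.993, -0.121, 0.001]
contact_force: [-0.0, -1.1, -1.5]
width: 0.0385
```

Run:
```python
from h import *
s=get_state();print(s['clock'],s['position'],s['ee_rot'],s['width'],s['contact_force'],s['moment'])
q=s['ee_rot'];print('psi',np.degrees(2*np.arctan2(q[2],q[1])))
im=shot('scene','s13');crop(im,'s13d',225,120,305,210,7)
```

```text
21.775 [0.5653569  0.06852687 0.08793857] [-1.65252966e-04  9.92677060e-01 -1.20794272e-01  9.85598954e-04] 0.038486136598409076 [-0.04931161 -1.05736282 -1.50762797] [0.04991937 0.03900938 0.01302965]
psi -13.875895969318378
```

View pics/s13d.png

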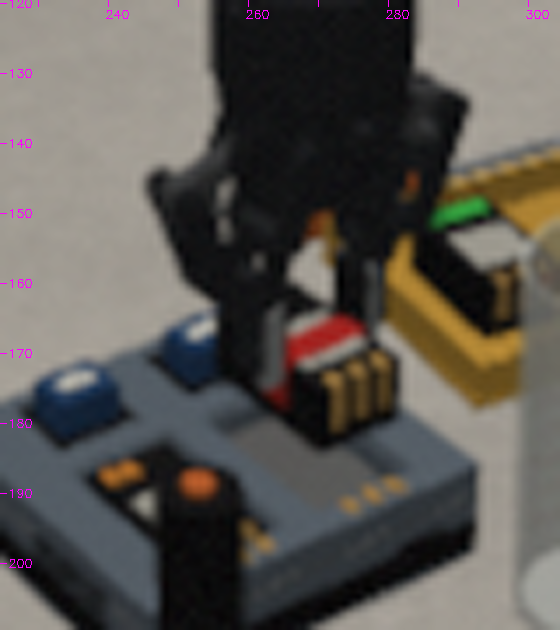

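Call:
drive_tool(targets=[0, 0, 0, -0.8, -1.6, 8, 0, 0, 0, 0, 0, 0, 8, 0, 0, 0, 0, 0, 0, 4, 0, 0, 0, 0, 0, 0, 0, 0, 0, 0, 0, 0, 0, 0, 0])

```text
clock: 22.45
position: [0.5645, 0.0702, 0.067]
ee_rot: [-0.0, 0.993, -0.121, 0.0]
contact_force: [0.3, -0.7, -1.7]
width: 0.0386
```

Run:
```python
from h import *
s=get_state();print(s['clock'],s['position'],s['ee_rot'],s['width'],s['contact_force'],s['moment'])
im=shot('scene','s14');crop(im,'s14d',235,140,300,205,9)
```

```text
22.45 [0.56446123 0.07017911 0.06703219] [-3.67993675e-05  9.92671770e-01 -1.20841798e-01  1.20705267e-04] 0.03855689908365933 [ 0.32847851 -0.66358627 -1.66402915] [-0.07483674  0.05327244 -0.04292915]
```

View pics/s14d.png

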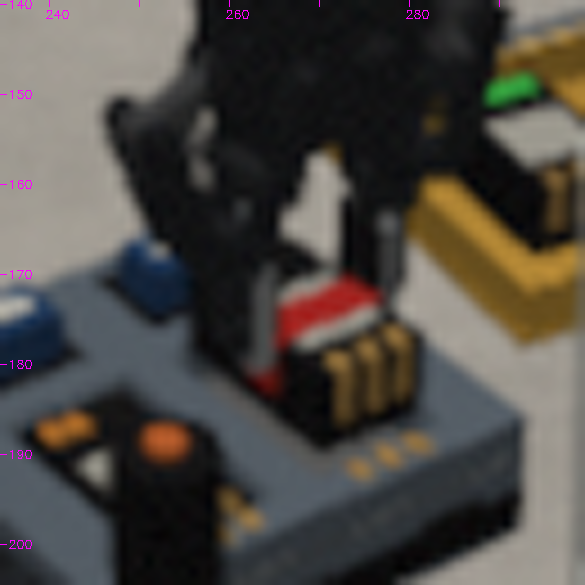

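Call:
drive_tool(targets=[0, 0, 0, 0, 0, 2, 0, 0, 0, 0, 0, 0, 2, 0, 0, 0, 0, 0, 0, 1.5, 0, 0, 0, 0, 0, 0, 1.5, 0, 0, 0, 0, 0, 0, 0, 0])

```text
clock: 23.12
position: [0.5642, 0.0702, 0.0598]
ee_rot: [-0.0, 0.993, -0.121, -0.0]
contact_force: [-0.2, -0.0, -2.0]
width: 0.0389
```

Call:
drive_tool(targets=[0, 0, 0, 0, 0, 2, 0, 0, 0, 0, 0, 0, 2, 0, 0, 0, 0, 0, 0, 2, 0, 0, 0, 0, 0, 0, 0, 0])

```text
clock: 23.62
position: [0.5641, 0.0702, 0.0537]
ee_rot: [-0.0, 0.993, -0.121, -0.0]
contact_force: [-0.5, 0.1, -2.0]
width: 0.0385
```

Underside is about 9 mm into the bay with no side force. Continuing down to the rails.

Call:
drive_tool(targets=[0, 0, 0, 0, 0, 2, 0, 0, 0, 0, 0, 0, 1.5, 0, 0, 0, 0, 0, 0, 1, 0, 0, 0, 0, 0, 0, 0, 0])

```text
clock: 24.12
position: [0.5642, 0.0702, 0.0494]
ee_rot: [-0.0, 0.993, -0.121, -0.0]
contact_force: [0.3, -0.1, -1.6]
width: 0.0384
```

Call:
drive_tool(targets=[0, 0, 0, 0, 0, 0.8, 0, 0, 0, 0, 0, 0, 0.8, 0, 0, 0, 0, 0, 0, 0, 0])

```text
clock: 24.5
position: [0.5644, 0.0702, 0.0482]
ee_rot: [-0.0, 0.993, -0.121, 0.0]
contact_force: [-0.5, 0.6, 1.0]
width: 0.0391
```

Run:
```python
from h import *
s=get_state();print(s['clock'],s['position'],s['width'],s['contact_force'],s['moment'])
im=shot('scene','s15');crop(im,'s15d',235,140,300,205,9)
```

```text
24.5 [0.56440327 0.07023197 0.04821634] 0.03905801592419696 [-0.45746099  0.59315645  1.03547552] [ 0.0303251   0.07867168 -0.00231036]
```

View pics/s15d.png

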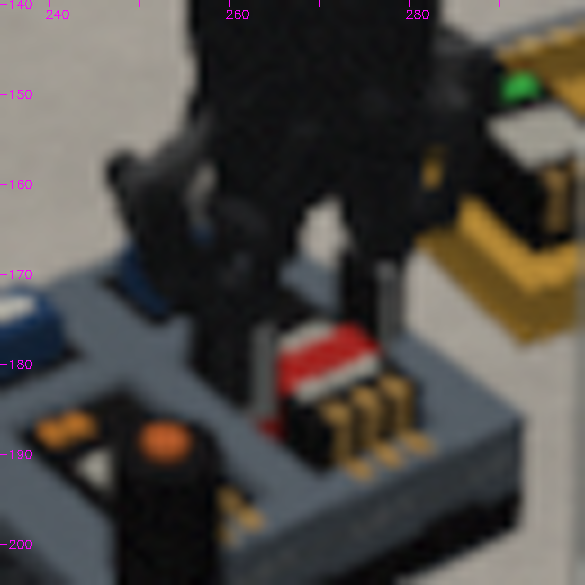

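The battery is on the rails: vertical force went from -1.8 to +1 N, and its contacts line up with the bay contacts at (277,189). I'll release, rise and shut the fingers for pressing.

Call:
drive_tool(targets=[0, 0, 0, 0, 0, 0, 0.65, 0, 0, 0, 0, 0, 0, 0.65, 0, 0, 0, 0, 0, 0, 0.65, 0, 0, 0, 0, 0, -15, 0.65, 0, 0, 0, -3.7, 0, -25, 0.65, 0, 0, 0, 0, 0, -10, 0, 0, 0, 0, 0, 0, 0, 0, 0, 0, 0, 0, 0, 0, 0, 0, 0, 0, 0, 0, 0, 0, 0, 0, 0, 0, 0, 0, 0])

```text
clock: 25.8
position: [0.5604, 0.0711, 0.0972]
ee_rot: [0.0, 0.993, -0.121, -0.001]
contact_force: [0.8, -0.7, 0.2]
width: 0.0001
```

Run:
```python
from h import *
s=get_state();print(s['clock'],s['position'],s['width'],s['contact_force'],s['moment'])
im=shot('scene','s16');crop(im,'s16d',235,140,300,205,9)
```

```text
25.8 [0.56036508 0.07106322 0.09724948] 0.0001413569668861027 [ 0.76968373 -0.65489099  0.17530931] [ 0.02278471 -0.02971814  0.01251902]
```

View pics/s16d.png

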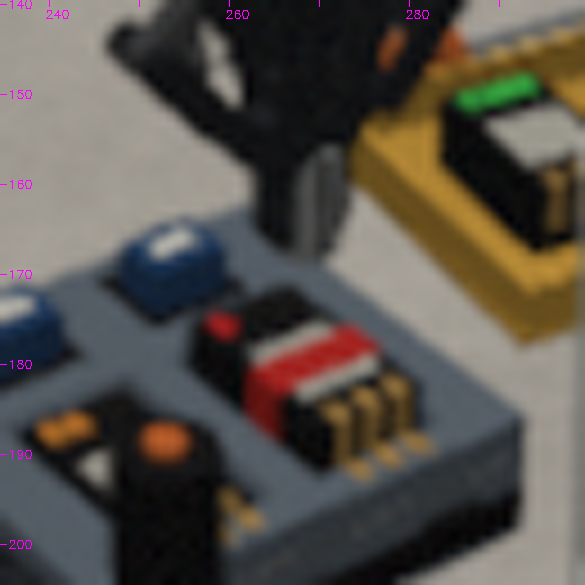

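It stands level on the rails, proud of the top. Now press down at its middle.

Call:
drive_tool(targets=[0, 0, 0, 0, 0, 16, 0, 0, 0, 0, 0, 0, 14, 0, 0, 0, 0, 0, 0, 4, 0, 0, 0, 0, 0, 0, 3, 0, 0, 0, 0, 0, 0, 3, 0, 0, 0, 0, 0, 0, 3, 0, 0, 0, 0, 0, 0, 3, 0, 0, 0, 0, 0, 0, 2, 0, 0, 0, 0, 0, 0, 2, 0, 0, 0, 0, 0, 0, 1, 0, 0, 0, 0, 0, 0, 0, 0])

```text
clock: 27.22
position: [0.5609, 0.0712, 0.0478]
ee_rot: [-0.0, 0.993, -0.121, 0.0]
contact_force: [-1.8, 0.8, 5.9]
width: -0.0001
```

Call:
drive_tool(targets=[0, 0, 0, 0, 0, 1, 0, 0, 0, 0, 0, 0, 1, 0, 0, 0, 0, 0, 0, 0, 0, 0, 0, 0, 0, 0, 0, 0])

```text
clock: 27.72
position: [0.5609, 0.0712, 0.046]
ee_rot: [-0.0, 0.993, -0.121, 0.0]
contact_force: [-1.9, -0.9, 7.1]
width: -0.0003
```

Call:
drive_tool(targets=[0, 0, 0, 0, 0, 0.7, 0, 0, 0, 0, 0, 0, 0.7, 0, 0, 0, 0, 0, 0, 0, 0, 0, 0, 0, 0, 0, 0, 0])

```text
clock: 28.22
position: [0.5609, 0.0712, 0.046]
ee_rot: [-0.0, 0.993, -0.121, 0.001]
contact_force: [-4.2, -0.3, 15.7]
width: 0.0001
```

It reached a hard stop at z = 0.046, so it's home. I'll retract clear and check.

Call:
drive_tool(targets=[0, 0, 0, 0, 0, -4, 0, 0, 0, 0, 0, 0, -20, 0, 0, 0, 0, 0, 0, -40, 0, 0, 0, 0, -30, 0, -30, 0, 0, 0, 0, -50, 0, 0, 0, 0, 0, 0, -50, 0, 0, 0, 0, 0, 0, -40, 0, 0, 0, 0, 0, 0, -20, 0, 0, 0, 0, 0, 0, 0, 0, 0, 0, 0, 0, 0, 0, 0, 0])

```text
schema error: expected a multiple of 7 numbers
```

Run:
```python
from h import *
s=get_state();print(s['clock'],s['position'],s['width'],s['contact_force'])
im=shot('scene','s17');crop(im,'s17d',210,130,350,220,5)
shot('top','t17')
a=cv2.imread('pics/top0.png').astype(int);b=cv2.imread('pics/t17.png').astype(int)
cv2.imwrite('pics/t17d.png',cv2.resize(np.vstack([b[100:300].astype(np.uint8),np.clip(abs(a-b)[100:300]*2,0,255).astype(np.uint8)]),None,fx=1.4,fy=1.4))
```

```text
28.225 [0.56091671 0.07116714 0.04602246] 5.972880310134966e-05 [-4.1921307  -0.31607914 15.74753246]
```

View pics/s17d.png

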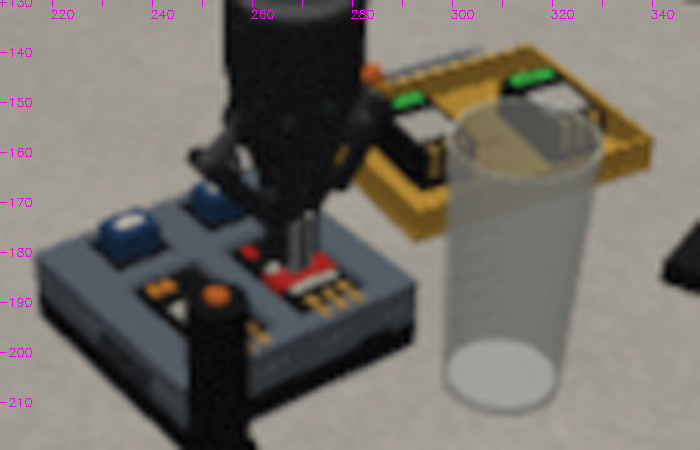

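View pics/t17d.png

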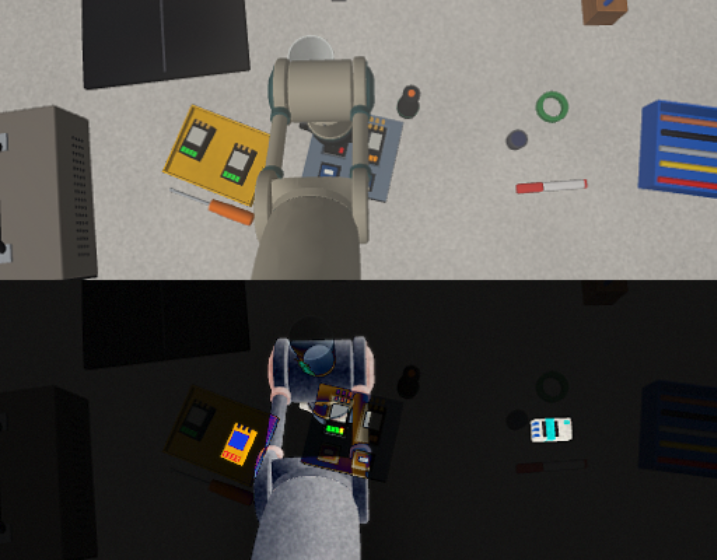

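The retract call was malformed and refused, so the arm is still pressing. The battery looks flush and the bystanders are unmoved. I'll resend the retract.

Call:
drive_tool(targets=[0, 0, 0, 0, 0, -4, 0, 0, 0, 0, 0, 0, -20, 0, 0, 0, 0, 0, 0, -40, 0, 0, 0, 0, -30, 0, -30, 0, 0, 0, 0, -50, 0, 0, 0, 0, 0, 0, -50, 0, 0, 0, 0, 0, 0, -40, 0, 0, 0, 0, 0, 0, -20, 0, 0, 0, 0, 0, 0, 0, 0, 0, 0])

```text
clock: 29.45
position: [0.3761, 0.1169, 0.1377]
ee_rot: [-0.0, 0.993, -0.12, 0.001]
contact_force: [1.0, 0.3, 0.7]
width: -0.0004
```

Run:
```python
from h import *
s=get_state();print(s['clock'],s['position'],s['width'],s['contact_force'])
im=shot('scene','s18');crop(im,'s18d',210,130,350,220,5)
im=shot('top','t18');crop(im,'t18c',105,155,305,265,4)
a=cv2.imread('pics/top0.png').astype(int);b=im.astype(int)
cv2.imwrite('pics/t18d.png',np.clip(abs(a-b)*3,0,255).astype(np.uint8))
```

```text
29.45 [0.37609472 0.11686378 0.1377319 ] -0.00035235324760121695 [0.95393447 0.32390551 0.67949344]
```

View pics/s18d.png

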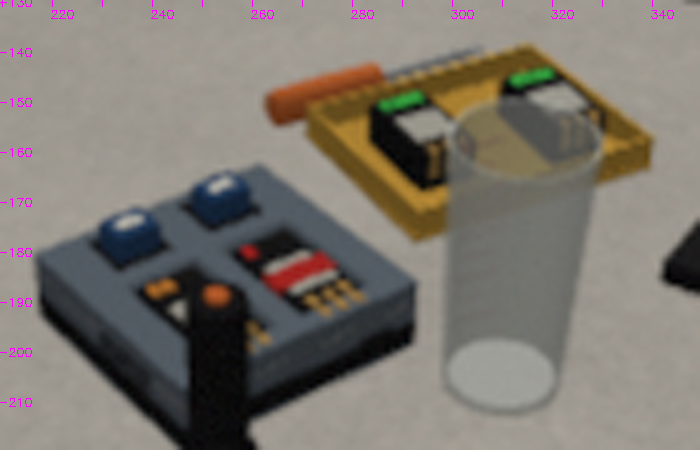

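View pics/t18c.png

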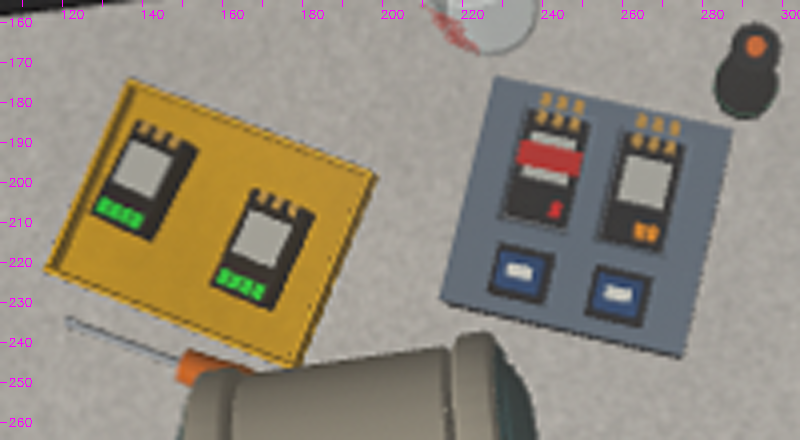

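View pics/t18d.png

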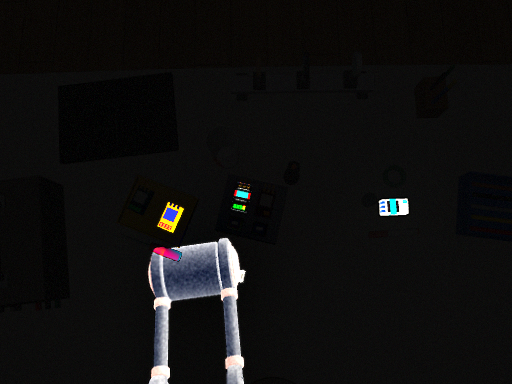

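The final pictures match the task. The red-taped battery is flush in the left bay, contacts at (244,182). The amber one is untouched, the full one lies in the tray at (168,217), and the difference image shows no bystander moved. Handing in.

```bash
python3 -c "
from rig import *
print(sign_off())"
```

```text
the job is handed in; nothing more can be done
None
```

The job is done and handed in at about 29.5 s of the 67 s allowed.

- **Full battery:** it was in the left (+y) bay. I pressed that bay's key fully down and the battery popped up. I lifted it out and set it on the floor of the tray's free half, gauge up. The force read about 10 N at touchdown, and I released it only after that.
- **Flat battery:** I put it into the emptied bay with its contacts at the end away from the keys. With the fingers shut I pressed it down to a hard stop at 46 mm, the height of the charger's top. There the force rose from 7 to 16 N with no further movement.

**Last checks:** the last pictures show the red-taped battery flush and the charging battery still seated. The full battery lies flat in the tray, and the gripper is clear of everything. Comparing the first and last top views, only the two moved batteries and the arm had changed. In the last top view the arm covers the screwdriver's handle, but the scene view shows it where it was.

**Disagreements:**
- **Flat battery position:** the two cameras differed by 4 to 6 mm along its length at first. I settled this by comparing it in the gripper with the full one, which showed it 3.7 mm off, and corrected for that before lowering it.
- **Refused call:** one retract call was malformed and refused whole. Nothing moved, and I sent it again.

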